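# Index the checking turntable to its next station

## Robot

A 6-joint arm with a two-finger parallel gripper is mounted at the origin on the work surface; the furniture and walls round the work are solid. World frame = base frame: x ahead of the robot, y to its left, z up, the work surface at z = 0. Lengths are in mm, angles in rad, forces in N, time in s.
With the tool pointing down it reaches from about 350 to 875 mm from the base axis. Payload 4.2 kg.
Tool frame: the origin (TCP) lies between the finger pads; the fingertips stand 25 mm ahead of it and the grasp point (between the pads) lies 6 mm ahead of it; z points along the fingers, y is the line along which they close (so a half turn about z gives the same grasp; the last joint's range is limited). The gripper opens to 85 mm and grips with 20 to 120 N. Pads are 22 mm wide; open, the fingers measure 114 mm over their backs; the gripper's body (76 mm by 85 mm) begins 54 mm behind the grasp point. The pads swing forward as they close: fully open they stand 13 mm farther back than shut.
Start: joints at [-1.047, 0.385, 0.008, 0, -1.194, -0.259], TCP at [163.589, -603.19, 256.312] pointing down, gripper open.
Joint ranges: [-3.14, 3.14], [-1.21, 2.06], [-1.07, 1.41], [-3.16, 2.05], [-2.99, -0.16], [-3.1, 3.1]. Speed limits (rad/s): [2.79, 2.79, 3.14, 3.14, 3.14, 3.14].

## Interface

Orientations are given as a unit quaternion [x, y, z, w].
In Python, from bench import arm gives the robot as it stands.
- The arm moves only by the shell command python3 -m pendant 'ROWS'. ROWS is JSON, a list of rows, each a list of 7 numbers: the shift along the tool's x, y, z in m, then the turn, a rotation vector about the tool's x, y, z in degrees, then the finger opening in m, from 0 to 0.0854. In form: [[x, y, z, wx, wy, wz, fingers], ...]. A call has 1 to 12 rows; each row shifts and turns the commanded pose from where the row before left it, along the tool's axes as they then stand; what a row does not reach is not made up. A row lasts 1/10 s, in which the tool goes at most 50 mm and 8.59 degrees, less where a joint would pass 70% of its speed; a pose out of reach is approached as far as the arm can. A call is refused whole if a number of a shift passes 0.05 or a number of a turn 8.59, either way. A call with a gripper value outside its range is refused whole. The fingers move at their own pace and stop on an object; the grip force is fixed at half the most. Time passes only in rows, so rows that do not move let the fingers close. It gives the time, the measured TCP pose, the force, the opening and the grip force at its end, in the units of the state.
- arm.read_state(): the state, without advancing time (a new reading comes with each control period).
- arm.get_image(name): name is "scene" or "top" or "wrist"; returns a dict with "image" (400x640x3 uint8, red, green, blue), "fx", "fy", "cx", "cy" (pixels), "xyz" and "rotation" of the camera in the world. Camera axes: x right, y down, z forward; pixel columns grow to the right and rows downward; lengths in mm; the calibration is good to about 2 mm. A picture is of the moment at which its call begins. There is no depth.
- arm.job_done(): hands the job in; it is judged then, once.
The state is a dict: "clock": time; "joints": joint angles; "joint_vel": joint speeds; "joint_efforts": joint torques, N m; "position": TCP position; "ee_rot": TCP orientation; "contact_force": force on the tool from outside, world axes, zero at the start; "wrist_torque": the same for the moment, N m; "gripper_width": finger opening in mm; "grasp_force": force on a finger pad.
Only numpy, scipy, OpenCV 4.12 (cv2) and the standard library are available. Lean on these libraries where they do the work, as an engineer would, in place of code of your own. Each camera call takes 0.05 s, during which the arm holds its last target. There are 200 camera calls.

## Task

The tin on the indexing turntable has been checked on this side. Pull the sprung index knob up, turn the platter anticlockwise as seen from above to the very next station, and let the pin spring fully home in its hole there, then let go. The hole is hidden under the platter, so feel for it with the pin and do not force the pin, above all not sideways once it has caught; the tin must stay standing on the middle of the platter and everything else stay where it is.

Things in the scene. Friction and masses are not known exactly. Their poses are not given: they have to be found in the camera images.
- stand: Grey round cast foot of the turntable, 196 mm across, bolted down by three lugs. Origin on the work surface on the turntable's vertical axis; its x axis points to the hole in which the pin stands at the start. A station ring hidden inside, its top 40 mm above the work surface, has the holes; pin and holes lie on a circle of 95 mm radius about the axis.
- platter (a joint): Angle of the round aluminium platter (224 mm across) about the stand's axis, in rad: 0 at the start, growing anticlockwise as seen from above. The next station's hole lies somewhere between 0.58 and 0.97 (set anew for each job, hidden); another lies 0.61 beyond it, one at -0.61. It turns with 2 to 3 N at the knob, 2 N more while the pin rides on the ring, and stays where it is left.
- platter_top (a point): Centre of the platter's top, on the axis, 52 mm above the work surface; a 2 mm rubber mat, 116 mm across, lies on it and the tin stands on that.
- plunger (a joint): How far the index pin is pulled up, in m: 0 fully home in a hole, about 0.010 when its tip rests on the ring between holes, 0.016 at its stop. A spring draws it down with 6.5 N at 0 and 10.5 N at the stop, damped to about 0.4 m/s. The pin is 10 mm thick with a round nose and has 1.5 mm play on either side in its hole.
- knob (a point): Middle of the black upright pull knob, 26 mm across and 32 mm tall (17 mm below this point to 15 mm above), 95 mm from the axis; 85 mm above the work surface while the pin is home. It is fixed on the pin, rises with it and travels with the platter. Below it is a steel collar, 25 mm across, its top 66 mm above the work surface.
- tin: Cream tin, 60 mm across and 70 mm tall, loose, standing upright on the mat in the middle of the platter. Origin at the centre of its underside, z up.
- tape: Bystander: roll of tape lying flat, 102 mm across, 18 mm tall; origin under its centre.
- soap: Bystander: brown wrapped brick of soap, 79 x 95 x 52 mm; origin under its centre.
- pen: Bystander: marker pen lying on the table, about 130 mm long, 14 mm thick; origin under its centre.
There are look-alikes about, which are no part of the job. Leave any purple look-alike of the tin alone.

How it is judged (in metres and radians):
On the way, in this order (a step that is already met when the one before it is completed fails the run):
1. the pin is pulled up clear of the hole it stands in (value of joint plunger above 0.0085 m), for 0.1 s.
2. the platter is turned anticlockwise off the first station (value of joint platter above 0.2 rad).
At the end, for the whole second after the job is handed in: The pin is home (within 2 mm) in the next station's hole anticlockwise of the start, between 0.5 and 1.08 rad; the tin stands upright and still on the platter within 25 mm of its middle (value of joint plunger below 0.002 m and value of joint platter between 0.5 and 1.08 rad and horizontal distance between tin and platter_top below 0.025 m and angle between tin's own z axis and vertical below 0.1 rad and height (world z) of tin above 0.045 m and linear speed of tin below 0.02 m/s); the robot touches nothing.
It fails at once if the pin is forced: more than 40 N between it and the station ring (contact force between plunger and stand above 40 N).
It fails at once if the tin is tipped by more than 0.35 rad (angle between tin's own z axis and vertical above 0.35 rad).
It fails at once if the tape, the soap or the pen is moved by more than 20 mm (distance of any of tape, soap, pen from where it was at the start of the episode above 0.02 m).
It also fails if it takes over 51 s, if anything falls off the work surface, if the arm or the gripper's body presses on something with over 40 N, if the wrist force passes 120 N, or if a joint passes its speed limit or range.

## Working session

There is one attempt and no reset: what is moved stays moved. The work goes in short steps, Python scripts to look and compute and a shell command to move; the robot and the scene stay as the last step left them, time stands still between calls to the robot, and variables do not carry over. Pictures are saved under pics/ and viewed, at most 10 in all, crops included, and the job is handed in when it is done.

```bash
mkdir -p pics; python3 - <<'E'
from bench import arm
import cv2,json
print(arm.read_state())
for n in("scene","top"):
    d=arm.get_image(n); cv2.imwrite(f"pics/{n}0.png",d["image"][:,:,::-1])
    print(n,{k:d[k] for k in d if k!="image"})
E
```

```text
{'clock': 0.0, 'joints': array([-1.04740270e+00,  3.85604137e-01,  6.62910302e-03, -5.31891589e-04,
       -1.19400024e+00, -2.58601752e-01]), 'joint_vel': array([-0.00102315,  0.00159146,  0.00052793,  0.00049341,  0.00114504,
        0.00104027]), 'joint_efforts': array([ 1.70735329e-03, -3.92288733e+01,  1.88400882e+01,  4.18613702e+00,
       -4.66529615e-03,  9.03288793e-06]), 'position': array([ 163.45976027, -602.69852269,  255.18920299]), 'ee_rot': array([-1.31912140e-01,  9.91260783e-01,  1.10145271e-03, -1.86682309e-04]), 'contact_force': array([0.19470729, 0.31656192, 0.3498547 ]), 'wrist_torque': array([0.02954121, 0.00147207, 0.00877362]), 'grasp_force': 0.0, 'gripper_width': 85.48050160051562}
scene {'fx': 490.3390700036251, 'fy': 490.3390700036251, 'cx': 323.3228249417733, 'cy': 203.84103142152046, 'xyz': array([  638.10923395, -1264.24642083,   879.02130262]), 'rotation': array([ 0.88807553,  0.08183371, -0.03142589, -0.45126213])}
top {'fx': 416.66219876416284, 'fy': 416.66219876416284, 'cx': 311.54993044317087, 'cy': 197.2023587381856, 'xyz': array([ 408.28598268, -204.54564459, 1099.26232676]), 'rotation': array([ 0.71148852, -0.70245936,  0.01266297, -0.013213  ])}
```

View pics/scene0.png

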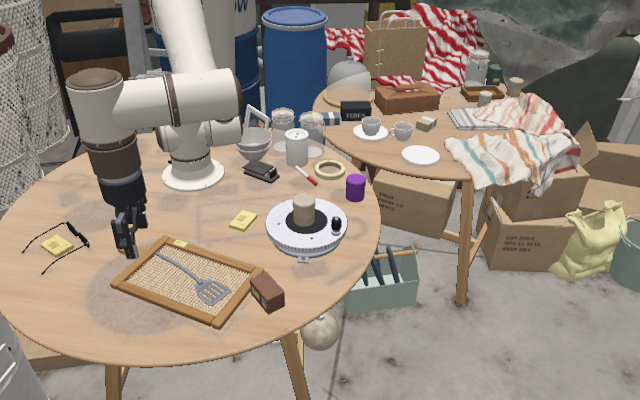

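View pics/top0.png

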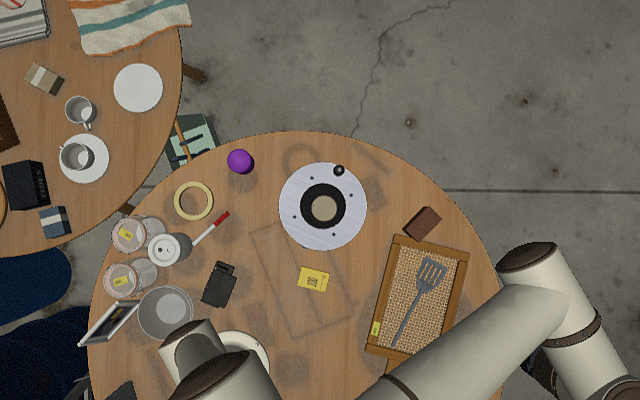

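The top view shows the platter centred near (323,206), the knob near (339,170), the tin on the mat, the purple look-alike at (240,161), and the soap at (422,222). Next I'll fit the positions.

```bash
cat > h.py <<'E'
from bench import arm
import numpy as np, cv2
from scipy.spatial.transform import Rotation as R
def ray(d,u,v,z):
    M=R.from_quat(d["rotation"]).as_matrix() if np.shape(d["rotation"])==(4,) else np.array(d["rotation"])
    r=M@np.array([(u-d["cx"])/d["fx"],(v-d["cy"])/d["fy"],1]); p=np.array(d["xyz"])
    return p+r*(z-p[2])/r[2]
def pix(d,P):
    M=R.from_quat(d["rotation"]).as_matrix()
    q=M.T@(np.array(P)-d["xyz"]); return q[0]/q[2]*d["fx"]+d["cx"],q[1]/q[2]*d["fy"]+d["cy"]
E
python3 - <<'E'
from h import *
d=arm.get_image("top"); im=d["image"].astype(int)
mx=im.max(2);mn=im.min(2)
m=((mn>120)&(mx-mn<45)&(im[:,:,2]>im[:,:,0]-10)).astype(np.uint8); s=np.zeros_like(m); s[150:262,265:380]=m[150:262,265:380]
c=max(cv2.findContours(s,cv2.RETR_EXTERNAL,cv2.CHAIN_APPROX_NONE)[0],key=cv2.contourArea)
c=cv2.convexHull(c); e=cv2.fitEllipse(c); print(e); C=ray(d,*e[0],52); print("centre",C)
k=((mx<70)).astype(np.uint8); k[:150]=0;k[185:]=0;k[:,:325]=0;k[:,355:]=0
n,l,st,ce=cv2.connectedComponentsWithStats(k); print(st,ce)
for z in (85,100):
    i=1+np.argmax(st[1:,4]); P=ray(d,*ce[i],z); print(z,P,np.hypot(*(P-C)[:2]),np.arctan2(*(P-C)[1::-1]))
cv2.imwrite("pics/t1.png",cv2.resize(d["image"][130:280,230:430,::-1],(800,600),interpolation=cv2.INTER_CUBIC))
s=arm.get_image("scene"); print(pix(s,C),pix(s,[C[0],C[1],0]))
cv2.imwrite("pics/s1.png",cv2.resize(s["image"][170:290,240:400,::-1],(800,600),interpolation=cv2.INTER_CUBIC))
E
```

```text
((322.2546081542969, 206.07118225097656), (87.65428924560547, 88.51268768310547), 10.319482803344727)
centre [ 424.66445858 -230.67109859   52.        ]
[[     0      0    640    400 255920]
 [   333    165     11     11     76]
 [   325    184      4      1      4]] [[319.49428337 199.50896374]
 [338.38157895 170.13157895]
 [326.5        184.        ]]
85 [ 512.38610617 -268.1809529    85.        ] 95.40480400300078 -0.4040715578855255
100 [ 510.8465618  -267.23984565  100.        ] 93.61959291889683 -0.40129411781459456
(np.float64(306.65061752365193), np.float64(219.7176388203514)) (np.float64(306.6887046021253), np.float64(234.37390537041432))
```

View pics/t1.png

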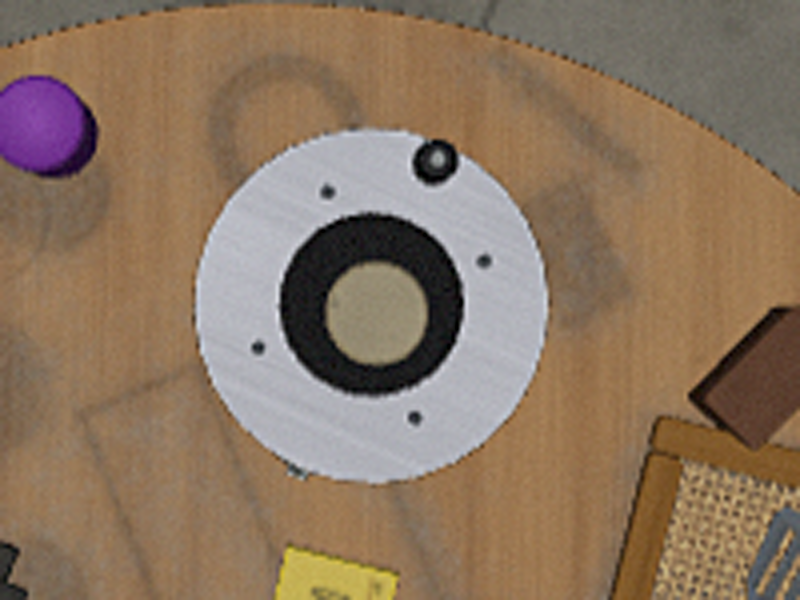

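View pics/s1.png

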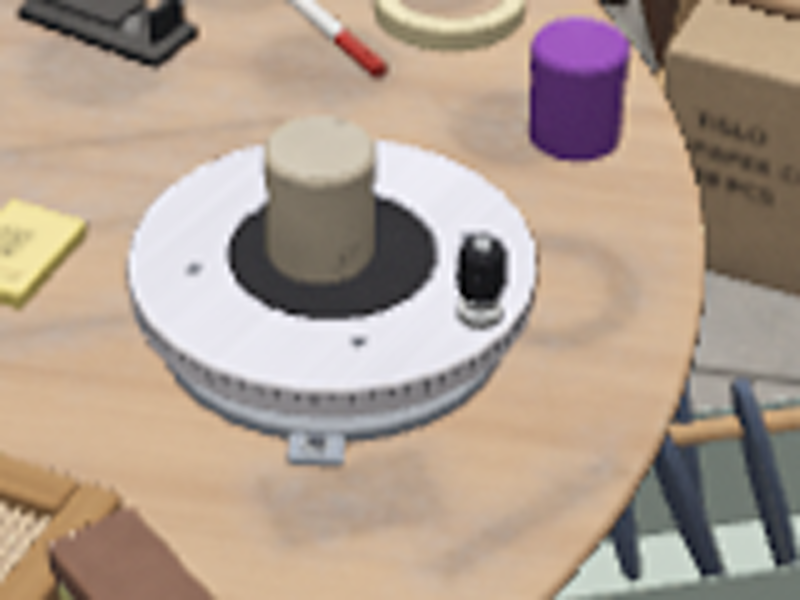

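Centre is about (425,-231) and the knob about (512,-268), at angle -0.404 rad. I'll move above the knob first, then turn the fingers tangential.

```bash
python3 -m pendant '[[-0.035,0.0193,0,0,0,0,0.085],[-0.035,0.0193,0,0,0,0,0.085],[-0.035,0.0193,0,0,0,0,0.085],[-0.035,0.0193,0,0,0,0,0.085],[-0.035,0.0193,0,0,0,0,0.085],[-0.035,0.0193,0,0,0,0,0.085],[-0.035,0.0193,0,0,0,0,0.085],[-0.035,0.0193,0,0,0,0,0.085],[-0.035,0.0193,0,0,0,0,0.085],[-0.035,0.0193,0,0,0,0,0.085],[-0.035,0.0193,0,0,0,0,0.085],[-0.035,0.0193,0,0,0,0,0.085]]'
python3 -m pendant '[[0,0,0,0,0,7.66,0.085],[0,0,0,0,0,7.66,0.085],[0,0,0,0,0,7.66,0.085],[0,0,0,0,0,7.66,0.085],[0,0,0,0,0,7.66,0.085],[0,0,0,0,0,0,0.085],[0,0,0,0,0,0,0.085]]'
cat >> h.py <<'E'
def toolto(P,yaw=None):
    s=arm.read_state(); M=R.from_quat(s["ee_rot"]).as_matrix()
    y=np.arctan2(M[1,1],M[0,1])
    print("pos",s["position"].round(1),"yaw",round(y,4),"tilt",M[:,2].round(3),"t",s["clock"],"F",np.round(s["contact_force"],2),"w",round(s["gripper_width"],1))
    print("shift mm",(M.T@(np.array(P)-s["position"])).round(2), "turn deg", None if yaw is None else round(-np.degrees(yaw-y),2))
E
python3 - <<'E'
from h import *
toolto([512,-268,95],1.167)
d=arm.get_image("wrist"); cv2.imwrite("pics/w1.png",d["image"][:,:,::-1])
print({k:d[k] for k in d if k!="image"}); print(pix(d,[512,-268,100]),pix(d,[424.7,-230.7,52]))
E
```

```text
clock: 1.4
position: [509.2, -268.3, 256.3]
ee_rot: [-0.132, 0.991, 0.0, -0.0]
contact_force: [-0.2, -1.0, 0.2]
gripper_width: 84.9
grasp_force: 0.0
clock: 2.1
position: [508.3, -269.7, 256.2]
ee_rot: [0.199, 0.98, 0.0, -0.0]
contact_force: [-0.2, -1.5, 0.6]
gripper_width: 84.9
grasp_force: 0.0
pos [ 508.3 -269.7  256.2] yaw 1.1699 tilt [-0.  0. -1.] t 2.1 F [-0.22 -1.48  0.61] w 84.9
shift mm [ -2.82   3.04 161.19] turn deg 0.17
{'fx': 304.31310106957574, 'fy': 304.31310106957574, 'cx': 322.4475815650443, 'cy': 197.69823675866658, 'xyz': array([ 440.92604797, -240.85152603,  373.80058629]), 'rotation': array([0.82486399, 0.54606958, 0.0810529 , 0.12181065])}
(np.float64(325.2037915134769), np.float64(190.75483109374005)) (np.float64(325.25437680437983), np.float64(85.80455176600923))
```

View pics/w1.png

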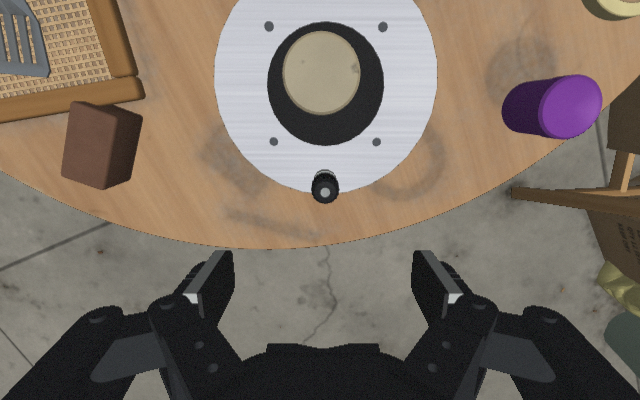

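The wrist view agrees with the estimate (knob top at (325,192) against 191 predicted). I'll descend and close to a loose opening so I can check the centring before gripping.

```bash
python3 -m pendant '[[-0.0028,0.003,0.03,0,0,0,0.085],[0,0,0.035,0,0,0,0.085],[0,0,0.035,0,0,0,0.085],[0,0,0.03,0,0,0,0.085],[0,0,0.02,0,0,0,0.085],[0,0,0.01,0,0,0,0.085],[0,0,0,0,0,0,0.06],[0,0,0,0,0,0,0.04],[0,0,0,0,0,0,0.036],[0,0,0,0,0,0,0.036],[0,0,0,0,0,0,0.036]]'
python3 - <<'E'
from h import *
toolto([512,-268,96],1.167)
d=arm.get_image("wrist"); cv2.imwrite("pics/w2.png",cv2.resize(d["image"][100:400,170:470,::-1],(600,600),interpolation=cv2.INTER_CUBIC))
print(pix(d,[512,-268,100]))
E
```

```text
clock: 3.25
position: [512.5, -268.2, 97.2]
ee_rot: [0.2, 0.98, -0.0, 0.001]
contact_force: [-0.2, 0.2, 0.2]
gripper_width: 35.7
grasp_force: 0.0
pos [ 512.5 -268.2   97.2] yaw 1.1673 tilt [ 0.002 -0.    -1.   ] t 3.25 F [-0.23  0.18  0.2 ] w 35.7
shift mm [ 0.51 -0.03  1.23] turn deg 0.02
(np.float64(321.55903399650623), np.float64(282.2416872846394))
```

View pics/w2.png

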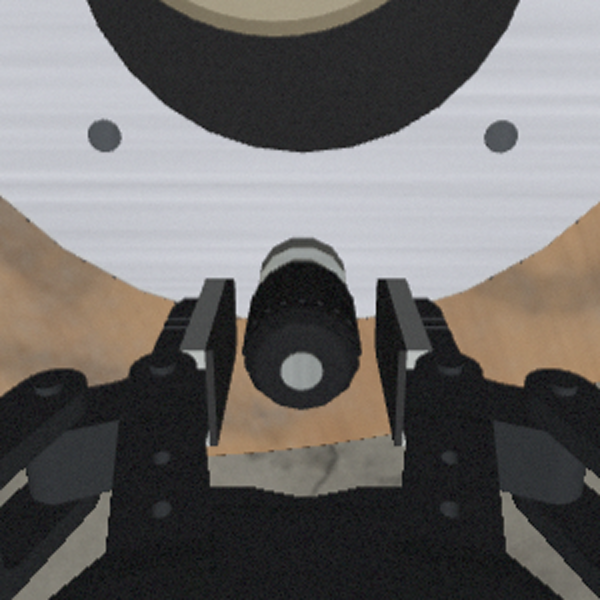

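The knob (centre 301 in the crop) sits about 1 mm to the clockwise side of the finger midline (305.5), so I'll shift by that much and close slowly.

```bash
python3 -m pendant '[[0.0003,-0.0009,0.001,0,0,0,0.032],[0,0,0,0,0,0,0.030],[0,0,0,0,0,0,0.029],[0,0,0,0,0,0,0.028],[0,0,0,0,0,0,0.027],[0,0,0,0,0,0,0.027]]'
python3 - <<'E'
from h import *
toolto([512,-268,96],1.167)
E
```

```text
clock: 3.9
position: [511.5, -268.8, 95.3]
ee_rot: [0.2, 0.98, -0.0, -0.0]
contact_force: [-0.1, -0.2, -0.1]
gripper_width: 27.0
grasp_force: 0.0
pos [ 511.5 -268.8   95.3] yaw 1.1671 tilt [-0.  0. -1.] t 3.9 F [-0.12 -0.24 -0.11] w 27.0
shift mm [-0.17  0.93 -0.7 ] turn deg 0.01
```

```bash
python3 -m pendant '[[0,0,0,0,0,0,0.026],[0,0,0,0,0,0,0.024],[0,0,0,0,0,0,0.020],[0,0,0,0,0,0,0.020]]'; python3 -m pendant '[[0,0,-0.004,0,0,0,0.02],[0,0,-0.004,0,0,0,0.02],[0,0,-0.003,0,0,0,0.02],[0,0,-0.002,0,0,0,0.02],[0,0,0,0,0,0,0.02],[0,0,0,0,0,0,0.02]]'
```

```text
clock: 4.3
position: [511.5, -268.8, 95.6]
ee_rot: [0.2, 0.98, 0.0, 0.0]
contact_force: [-0.8, 1.3, 1.5]
gripper_width: 24.1
grasp_force: 58.7
clock: 4.9
position: [511.4, -268.7, 108.0]
ee_rot: [0.201, 0.98, 0.0, -0.0]
contact_force: [3.6, -1.2, -10.2]
gripper_width: 23.9
grasp_force: 59.3
```

Force is -10 N, so the pin is lifted about 12.5 mm. Next I'll turn along the arc, in two halves with a force check between.

```bash
python3 -m pendant '[[0.00006,0.00332,0,0,0,-2,0.02],[0.00013,0.00497,0,0,0,-3,0.02],[0.00023,0.00663,0,0,0,-4,0.02],[0.00023,0.00663,0,0,0,-4,0.02],[0.00006,0.00332,0,0,0,-2,0.02],[0,0,0,0,0,0,0.02]]'
python3 - <<'E'
from h import *
C=np.array([424.66,-230.67]); p=arm.read_state()["position"][:2]-C; print(np.hypot(*p),np.arctan2(p[1],p[0])+.4135)
toolto([512,-268,96],1.167)
E
```

```text
clock: 5.5
position: [518.2, -244.3, 108.2]
ee_rot: [0.07, 0.998, 0.0, -0.0]
contact_force: [3.3, -0.8, -10.5]
gripper_width: 23.7
grasp_force: 59.5
94.48793326034111 0.2690694761869308
pos [ 518.2 -244.3  108.2] yaw 1.4305 tilt [-0.  0. -1.] t 5.5 F [  3.28  -0.78 -10.47] w 23.7
shift mm [  2.78 -24.36  12.16] turn deg 15.1
```

```bash
python3 -m pendant '[[0.00006,0.00332,0,0,0,-2,0.02],[0.00023,0.00663,0,0,0,-4,0.02],[0.00023,0.00663,0,0,0,-4,0.02],[0.00013,0.00497,0,0,0,-3,0.02],[0.00001,0.00166,0,0,0,-1,0.02],[0,0,0,0,0,0,0.02],[0,0,0.001,0,0,0,0.02],[0,0,0.001,0,0,0,0.02],[0,0,0,0,0,0,0.02]]'
python3 - <<'E'
from h import *
C=np.array([424.66,-230.67]); p=arm.read_state()["position"][:2]-C; print(np.hypot(*p),np.arctan2(p[1],p[0])+.4135)
toolto([512,-268,96],1.167)
E
```

```text
clock: 6.4
position: [518.5, -221.6, 106.1]
ee_rot: [-0.051, 0.999, 0.0, -0.0]
contact_force: [2.6, 0.6, -11.0]
gripper_width: 23.7
grasp_force: 59.7
94.3027500155811 0.5101112177760415
pos [ 518.5 -221.6  106.1] yaw 1.673 tilt [-0.  0. -1.] t 6.4 F [  2.61   0.6  -10.96] w 23.7
shift mm [ 11.22 -45.52  10.1 ] turn deg 28.99
```

```bash
python3 -m pendant '[[0,0,0,0,0,0,0.026],[0,0,0,0,0,0,0.028],[0,0,0,0,0,0,0.030],[0,0,0.003,0,0,0,0.030],[0,0,0.004,0,0,0,0.030],[0,0,0.002,0,0,0,0.030],[0,0,0,0,0,0,0.030]]'
python3 - <<'E'
from h import *
toolto([512,-268,96],1.167)
d=arm.get_image("wrist"); cv2.imwrite("pics/w3.png",cv2.resize(d["image"][100:400,170:470,::-1],(600,600),interpolation=cv2.INTER_CUBIC))
E
```

```text
clock: 7.1
position: [518.3, -221.7, 96.8]
ee_rot: [-0.051, 0.999, 0.0, -0.001]
contact_force: [-0.4, -0.5, 0.5]
gripper_width: 29.8
grasp_force: 0.0
pos [ 518.3 -221.7   96.8] yaw 1.6732 tilt [-0.001  0.    -1.   ] t 7.1 F [-0.38 -0.5   0.47] w 29.8
shift mm [ 10.97 -45.39   0.81] turn deg 29.0
```

View pics/w3.png

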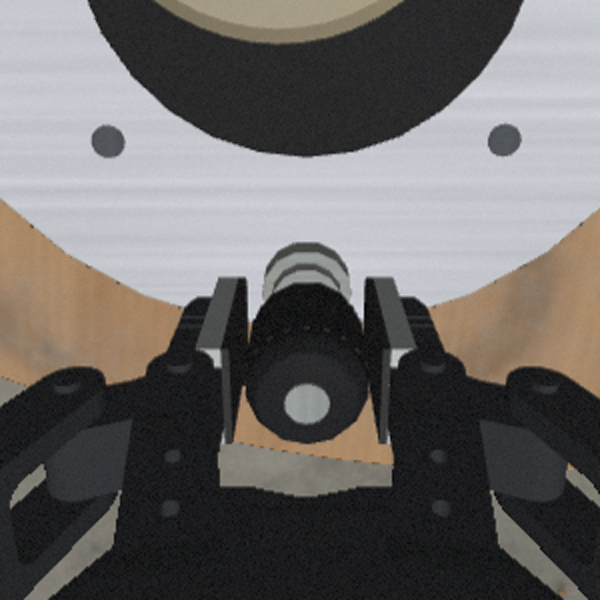

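The raised dot is at crop (306,404), against (301,370) when home, which makes a clear drop detector. Now the search, pushing the loose knob in small steps.

```bash
cat > c.py <<'E'
from h import *
s=arm.read_state(); C=np.array([424.66,-230.67]); p=s["position"][:2]-C
M=R.from_quat(s["ee_rot"]).as_matrix()
d=arm.get_image("wrist"); g=d["image"].astype(int)[265:325,295:350]
m=((g.min(2)>105)&(g.max(2)-g.min(2)<25)).astype(np.uint8)
n,l,st,ce=cv2.connectedComponentsWithStats(m)
for i in range(1,n):
    if 60<st[i,4]<900: print("dot",(ce[i]+[295,265]).round(1),st[i,4])
print("r",np.hypot(*p).round(2),"ang",(np.arctan2(p[1],p[0])+.4135).round(4),"z",s["position"][2].round(1),"Ftool",(M.T@s["contact_force"]).round(1))
E
python3 c.py
python3 -m pendant '[[0,0.001,0,0,0,-0.6,0.03],[0,0.001,0,0,0,-0.6,0.03],[0,0.001,0,0,0,-0.6,0.03],[0,0.001,0,0,0,-0.6,0.03],[0,0.001,0,0,0,-0.6,0.03]]' >/dev/null; python3 c.py
```

```text
dot [323.2 300.9] 339
r 94.19 ang 0.5081 z 97.0 Ftool [-0.4  0.4  0.6]
dot [316.8 299.9] 340
r 94.28 ang 0.5526 z 97.3 Ftool [ 0.6 -4.8  2.9]
```

```bash
cat >> c.py <<'E'
import sys
up=any(60<st[i,4]<900 and ce[i][1]+265>296 for i in range(1,n))
F=M.T@s["contact_force"]
sys.exit(0 if up and abs(F[1])<9 else 1)
E
python3 -m pendant '[[0.00001,0.001,0,0,0,-0.6,0.03],[0.00001,0.001,0,0,0,-0.6,0.03]]' >/dev/null; python3 c.py &&
python3 -m pendant '[[0.00001,0.001,0,0,0,-0.6,0.03],[0.00001,0.001,0,0,0,-0.6,0.03]]' >/dev/null; python3 c.py &&
python3 -m pendant '[[0.00001,0.001,0,0,0,-0.6,0.03],[0.00001,0.001,0,0,0,-0.6,0.03]]' >/dev/null && python3 c.py &&
python3 -m pendant '[[0.00001,0.001,0,0,0,-0.6,0.03],[0.00001,0.001,0,0,0,-0.6,0.03]]' >/dev/null && python3 c.py &&
python3 -m pendant '[[0.00001,0.001,0,0,0,-0.6,0.03],[0.00001,0.001,0,0,0,-0.6,0.03]]' >/dev/null && python3 c.py
```

```text
dot [318.1 297.1] 331
r 94.25 ang 0.5834 z 97.1 Ftool [ 0.3  0.2 -0.3]
dot [317.8 285.8] 300
r 94.49 ang 0.6083 z 97.5 Ftool [ 0.1 -0.3  0. ]
```

The dot fell to v=286 (the home value is 285) with almost no side force, so the pin has dropped into the hole. I'll open, retreat upward, and verify.

```bash
python3 -m pendant '[[0,0,0,0,0,0,0.036],[0,0,0,0,0,0,0.045],[0,0,0,0,0,0,0.06],[0,0,0,0,0,0,0.06],[0,0,-0.015,0,0,0,0.06],[0,0,-0.04,0,0,0,0.06],[0,0,-0.05,0,0,0,0.06],[0,0,-0.04,0,0,0,0.06],[0,0,0,0,0,0,0.06],[0,0,0,0,0,0,0.06]]'
python3 - <<'E'
from h import *
s=arm.get_image("scene"); a=0.59-0.4135
for z in (70,85,100,110): print(z,pix(s,[424.66+95*np.cos(a),-230.67+95*np.sin(a),z]))
cv2.imwrite("pics/s2.png",cv2.resize(s["image"][170:290,240:400,::-1],(800,600),interpolation=cv2.INTER_CUBIC))
d=arm.get_image("wrist"); print("wrist pred top home/ring",*[pix(d,[424.66+95*np.cos(a),-230.67+95*np.sin(a),z]) for z in(100,110)])
cv2.imwrite("pics/w4.png",d["image"][:,:,::-1])
E
```

```text
clock: 9.25
position: [517.4, -212.7, 243.3]
ee_rot: [-0.098, 0.995, 0.0, 0.001]
contact_force: [0.8, -0.2, -0.5]
gripper_width: 60.1
grasp_force: 0.0
70 (np.float64(341.6718906355452), np.float64(214.9477456770401))
85 (np.float64(341.89541663941884), np.float64(210.53098072228462))
100 (np.float64(342.12196169365905), np.float64(206.05456080289585))
110 (np.float64(342.2746993216294), np.float64(203.03653967425194))
wrist pred top home/ring (np.float64(320.4090963590649), np.float64(193.17877497415225)) (np.float64(320.3451874908119), np.float64(196.3975218738246))
```

View pics/s2.png

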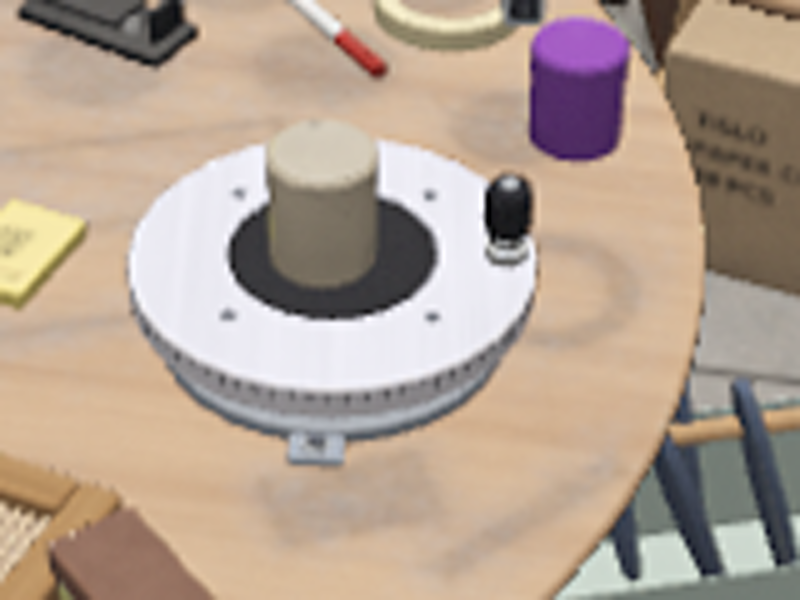

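View pics/w4.png

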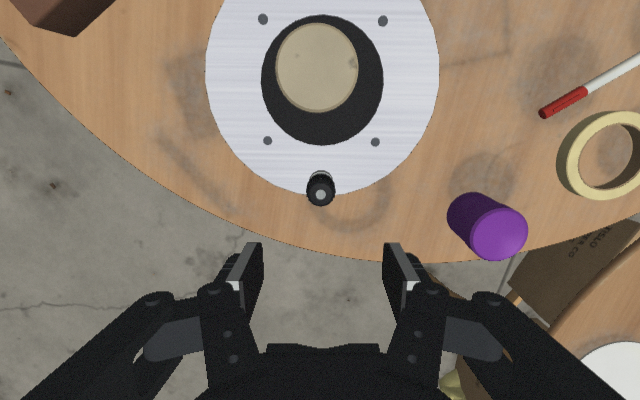

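The scene view shows the knob seated on its collar with the same gap as at the start (knob top at 173, collar at 263). The tin is upright in the middle, the bystanders haven't moved, and the gripper is clear, so I'm handing in.

```bash
python3 -c "
from bench import arm
print(arm.job_done())"
```

```text
the job is handed in; nothing more can be done
None
```

I turned the platter to about 0.59 rad, where the pin dropped home in the next station with almost no side force; the tin was still upright near the middle, the gripper was clear, and the job is handed in (no verdict was returned).

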